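# Load the batch samples into the sample carrier

### The job

Gather the four small red-lidded sauce jars that have a coloured dot on the lid into the grey sample carrier, each standing upright in the well whose floor is the colour of its dot. They are glass, so set them down rather than dropping them. Leave the red-lidded jar without a dot and the white-lidded jar standing where they are.

Things in the scene. Friction and masses are not known exactly. Their poses are not given: they have to be found in the camera images.
- jar_yellow: Small sealed glass sauce jar with a RED lid that carries a round YELLOW dot (36 mm across): upright cylinder 50 mm in diameter and 75 mm tall, 0.13 to 0.25 kg; orange sauce, white paper band, lid of the same 50 mm diameter on top. Origin at the centre of its underside, z up along its axis. It stands loose on the bench.
- jar_blue: Small sealed glass sauce jar with a RED lid that carries a round BLUE dot (36 mm across): upright cylinder 50 mm in diameter and 75 mm tall, 0.13 to 0.25 kg; orange sauce, white paper band, lid of the same 50 mm diameter on top. Origin at the centre of its underside, z up along its axis. It stands loose on the bench.
- jar_green: Small sealed glass sauce jar with a RED lid that carries a round GREEN dot (36 mm across): upright cylinder 50 mm in diameter and 75 mm tall, 0.13 to 0.25 kg; orange sauce, white paper band, lid of the same 50 mm diameter on top. Origin at the centre of its underside, z up along its axis. It stands loose on the bench.
- jar_white: Small sealed glass sauce jar with a RED lid that carries a round WHITE dot (36 mm across): upright cylinder 50 mm in diameter and 75 mm tall, 0.13 to 0.25 kg; orange sauce, white paper band, lid of the same 50 mm diameter on top. Origin at the centre of its underside, z up along its axis. It stands loose on the bench.
- jar_plain: Look-alike that stays: same jar with a plain RED lid and no dot. Upright cylinder 50 mm in diameter and 75 mm tall, 0.13 to 0.25 kg; orange sauce, white paper band, lid of the same 50 mm diameter on top. Origin at the centre of its underside, z up along its axis. It stands loose on the bench.
- jar_opened: Look-alike that stays: same jar with a WHITE lid that carries a blue dot (an opened one). Upright cylinder 50 mm in diameter and 75 mm tall, 0.13 to 0.25 kg; orange sauce, white paper band, lid of the same 50 mm diameter on top. Origin at the centre of its underside, z up along its axis. It stands loose on the bench.
- well_yellow: Yellow disc, 68 mm across, 3 mm thick: the fixed floor of one of four round wells (70 mm wide, 2 x 2, centres 96 mm apart) in the carrier, a fixed grey block 196 x 196 x 34 mm high with low bail handles on its +y and -y sides. Origin: centre of the disc's underside, 4 mm above the bench; z up, x and y along the block's sides. A jar in the well stands with its underside 3 mm above this origin.
- well_blue: Blue disc, 68 mm across, 3 mm thick: the fixed floor of one of four round wells (70 mm wide, 2 x 2, centres 96 mm apart) in the carrier, a fixed grey block 196 x 196 x 34 mm high with low bail handles on its +y and -y sides. Origin: centre of the disc's underside, 4 mm above the bench; z up, x and y along the block's sides. A jar in the well stands with its underside 3 mm above this origin.
- well_green: Green disc, 68 mm across, 3 mm thick: the fixed floor of one of four round wells (70 mm wide, 2 x 2, centres 96 mm apart) in the carrier, a fixed grey block 196 x 196 x 34 mm high with low bail handles on its +y and -y sides. Origin: centre of the disc's underside, 4 mm above the bench; z up, x and y along the block's sides. A jar in the well stands with its underside 3 mm above this origin.
- well_white: White disc, 68 mm across, 3 mm thick: the fixed floor of one of four round wells (70 mm wide, 2 x 2, centres 96 mm apart) in the carrier, a fixed grey block 196 x 196 x 34 mm high with low bail handles on its +y and -y sides. Origin: centre of the disc's underside, 4 mm above the bench; z up, x and y along the block's sides. A jar in the well stands with its underside 3 mm above this origin.
Things that resemble listed ones, but are neither listed nor needed, are in the scene too. Leave any turquoise look-alike of the jar_yellow alone.

How it is judged (in metres and radians):
At the end, for the whole second after the job is handed in: Each dotted red-lidded jar stands still and upright (within 0.12 rad) in the well of its colour: underside within 5 mm of the disc's top, axis within 13 mm of its centre. The plain red-lidded jar and the white-lidded jar stand upright within 30 mm of where they began (horizontal distance between jar_yellow and well_yellow below 0.013 m and z of jar_yellow in the frame of well_yellow below 0.008 m and angle between each of jar_yellow, jar_blue, jar_green, jar_white, jar_plain, jar_opened's own z axis and vertical below 0.12 rad and linear speed of each of jar_yellow, jar_blue, jar_green, jar_white, jar_plain, jar_opened below 0.02 m/s and horizontal distance between jar_blue and well_blue below 0.013 m and z of jar_blue in the frame of well_blue below 0.008 m and horizontal distance between jar_green and well_green below 0.013 m and z of jar_green in the frame of well_green below 0.008 m and horizontal distance between jar_white and well_white below 0.013 m and z of jar_white in the frame of well_white below 0.008 m and distance of each of jar_plain, jar_opened from where it was at the start of the episode below 0.03 m); the robot touches nothing.
It fails at once if the plain red-lidded look-alike jar is pushed away (over 30 mm), lifted or knocked over (distance of jar_plain from where it was at the start of the episode above 0.03 m or angle between jar_plain's own z axis and vertical above 0.35 rad).
It fails at once if the white-lidded look-alike jar is pushed away (over 30 mm), lifted or knocked over (distance of jar_opened from where it was at the start of the episode above 0.03 m or angle between jar_opened's own z axis and vertical above 0.35 rad).
It fails at once if a sample jar is dropped: falls freely by more than about 30 mm (faster than 0.8 m/s out of the fingers) ((contact force between the fingers and jar_yellow below 0.05 N and linear speed of jar_yellow above 0.8 m/s) or (contact force between the fingers and jar_blue below 0.05 N and linear speed of jar_blue above 0.8 m/s) or (contact force between the fingers and jar_green below 0.05 N and linear speed of jar_green above 0.8 m/s) or (contact force between the fingers and jar_white below 0.05 N and linear speed of jar_white above 0.8 m/s)).
It also fails if it takes over 109 s, if anything falls off the work surface, if the arm or the gripper's body presses on something with over 40 N, if the wrist force passes 120 N, or if a joint passes its speed limit or range.

### The arm

A 7-joint arm with a two-finger parallel gripper is mounted at the origin on the work surface. World frame = base frame: x ahead of the robot, y to its left, z up, the work surface at z = 0. Lengths are in m, angles in degrees, forces in N, time in s.
With the tool pointing down it reaches from about 0.425 to 0.875 m from the base axis. Payload 4.7 kg.
Tool frame: the origin (TCP) lies at the very end of the fingers, on their centre line; the grasp point (between the pads) lies 19 mm behind it (pinch_z is the distance from the TCP to the grasp point, in m); z points along the fingers, y is the direction in which the jaws open and shut (so a half turn about z gives the same grasp; the last joint's range is limited). The gripper opens to 87 mm and grips with 3 to 60 N. Pads are 19 mm wide; open, the fingers measure 117 mm over their backs; the gripper's body (75 mm by 190 mm) begins 51 mm behind the grasp point.
Start: joints at [-74.479, 18.392, -4.016, 83.108, 1.295, 78.541, -3.26], TCP at [0.165, 0.629, 0.223] pointing down, gripper open.
Joint ranges: [-163.93, 163.93], [-17.29, 119.83], [-79.2, 71.16], [3.27, 140.29], [-89.18, 269.18], [5.43, 117.66], [-154.24, 154.24]. Speed limits (degrees/s): [147.25, 147.25, 180, 180, 180, 180, 180].

### API

Orientations are given as [roll, pitch, yaw] about the fixed x, y, z axes, in that order (R = Rz(yaw) Ry(pitch) Rx(roll)).
In Python, from cell import get_obs, read_camera, camera_params, sign_off, pinch_z gives the robot as it stands.
- The arm moves only by the shell command python3 -m handwheel 'ROWS' [FORCE]. ROWS is JSON, a list of rows, each a list of 5 numbers: the finger opening in m, from 0 to 0.087, then the shift along the tool's x, y, z in m, then the turn about the tool's z in rad. In form: [[jaw, tx, ty, tz, twist], ...]. A call has 1 to 20 rows; each row is the pose to reach, as a shift and turn from the pose commanded when the call began, along the tool's axes at that moment; what a row does not reach only later rows make up. A row lasts 1/10 s, in which the tool goes at most 50 mm and 8.59 degrees, less where a joint would pass 70% of its speed; a pose out of reach is approached as far as the arm can. A call with a gripper value outside its range is refused whole. The fingers move at their own pace and stop on an object; FORCE is the grip in N (left out, the last holds). Time passes only in rows, so rows that repeat a pose let the fingers close. It gives the time, the measured TCP pose, the force and the opening at its end, in the units of the state.
- get_obs(): the state, without advancing time (a new reading comes with each control period).
- read_camera(name): name is "scene" or "top"; returns the picture (384x512x3 uint8, blue, green, red); there is no depth.
- camera_params(name): a dict with "camera_matrix" (3x3 intrinsics, pixels), "k1" (the pictures are not rectified: a ray, as slopes to the right and down, at radius r is drawn at 1 + k1 r^2 times it, then the intrinsics apply), "R" (3x3) and "t" (3): a world point X has camera coordinates R X + t. Camera axes: x right, y down, z forward; pixel columns grow to the right and rows downward; lengths in m; the calibration is good to about 2 mm. A picture is of the moment at which its call begins. camera_params takes no time and is no camera call.
- sign_off(): hands the job in, once; it reports no verdict.
The state is a dict: "time_s": time; "qpos": joint angles; "joint_velocities": joint speeds; "effort": joint torques, N m; "tool_pos": TCP position; "tool_rot": TCP orientation; "force": force on the tool from outside, world axes, zero at the start; "wrist_torque": the same for the moment, N m; "grip_width": finger opening in m.
Only numpy, scipy, OpenCV 4.12 (cv2) and the standard library are available. Lean on these libraries where they do the work, as an engineer would, in place of code of your own. Each camera call takes 0.05 s, during which the arm holds its last target.

## Working session

There is one attempt and no reset: what is moved stays moved. The work goes in short steps, Python scripts to look and compute and a shell command to move; the robot and the scene stay as the last step left them, time stands still between calls to the robot, and variables do not carry over. Pictures are saved under pics/ and viewed, and the job is handed in when it is done.

```bash
ls; mkdir -p pics
python3 - <<'E'
from cell import *
import cv2
print(get_obs(), pinch_z)
for n in ("scene","top"):
    cv2.imwrite(f"pics/{n}0.png",read_camera(n)); print(n,camera_params(n))
E
```

```text
pics
{'time_s': 0.0, 'qpos': array([-74.47921261,  18.44127513,  -4.01680593,  83.17396963,
         1.29509319,  78.54146811,  -3.26100482]), 'joint_velocities': array([-0.01883998, -0.11878705, -0.02537423,  0.01030227, -0.03945722,
       -0.09866597,  0.05667831]), 'effort': array([-4.23889978e-04, -4.91279840e+01, -4.04216694e-01, -3.12525129e+01,
       -6.39966619e-02,  4.39159304e-02,  1.91307240e-04]), 'tool_pos': array([0.16498064, 0.62814267, 0.22144476]), 'tool_rot': array([-1.79888541e+02,  5.41190860e-03,  1.65289170e+02]), 'force': array([ 0.15021048,  0.52671738, -0.47421094]), 'wrist_torque': array([-0.00460799, -0.00875047, -0.02324368]), 'grip_width': 0.08695560154035538} 0.0187
scene {'camera_matrix': array([[468.41483589,   0.        , 252.64671286],
       [  0.        , 468.41483589, 188.73965518],
       [  0.        ,   0.        ,   1.        ]]), 'k1': -0.06664418687992713, 'R': array([[ 0.03093581,  0.99947432, -0.00969798],
       [ 0.76698484, -0.02995912, -0.64096545],
       [-0.64091905,  0.01239059, -0.76750846]]), 't': array([ 0.01060993, -0.34339959,  1.63771937])}
top {'camera_matrix': array([[439.18157835,   0.        , 249.04584788],
       [  0.        , 439.18157835, 203.87672776],
       [  0.        ,   0.        ,   1.        ]]), 'k1': -0.038211922137392065, 'R': array([[ 0.00114107, -0.99996318,  0.00850567],
       [-0.99492864, -0.00199072, -0.1005636 ],
       [ 0.10057682, -0.00834779, -0.99489427]]), 't': array([-0.03752701,  0.49537409,  1.16932084])}
```

View pics/scene0.png

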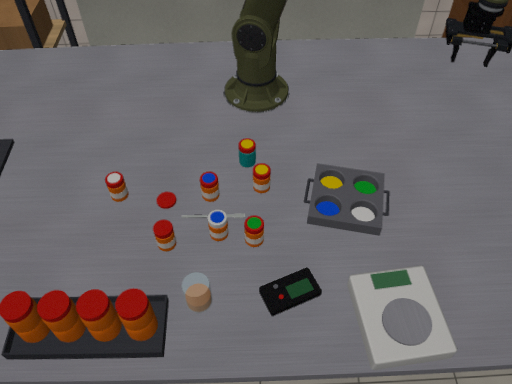

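View pics/top0.png

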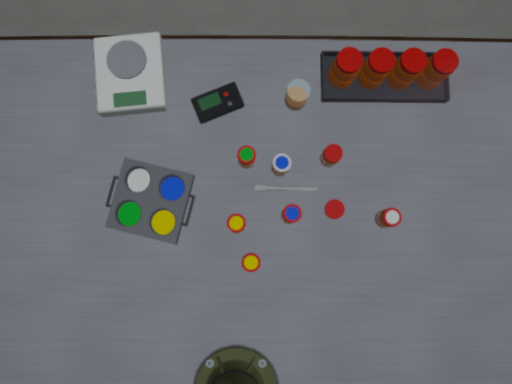

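The scene view shows two yellow-dotted red lids: (247,145) has a turquoise body and is the decoy, while (262,171) has orange sauce and a white band, so it is jar_yellow. In the top view these are (251,262) and (236,223). The other jars in the top view:

- **Blue:** (292,213)
- **Green:** (247,155)
- **White:** (392,217)
- **Plain:** (333,153)
- **Opened:** (282,162)
- **Loose lid, not a jar:** (335,209)

I'll measure these positions next.

```bash
cat > h.py <<'E'
import numpy as np, cv2
from cell import *
def ray(n,uv):
    p=camera_params(n);K=p["camera_matrix"];k=p["k1"]
    d=cv2.undistortPoints(np.array([[uv]],float),K,np.array([k,0,0,0.]))[0,0]
    R=np.array(p["R"]);t=np.array(p["t"])
    return -R.T@t, R.T@np.array([d[0],d[1],1])
def onplane(n,uv,z):
    o,d=ray(n,uv); return o+d*(z-o[2])/d[2]
def mid(n1,a,n2,b):
    o1,d1=ray(n1,a);o2,d2=ray(n2,b)
    s=np.linalg.lstsq(np.c_[d1,-d2],o2-o1,rcond=None)[0]
    p,q=o1+s[0]*d1,o2+s[1]*d2
    return (p+q)/2,np.linalg.norm(p-q)
def masks(im):
    h=cv2.cvtColor(im,cv2.COLOR_BGR2HSV)
    r=lambda a,b:cv2.inRange(h,np.array(a),np.array(b))
    return dict(yellow=r((22,150,100),(34,255,255)),blue=r((110,150,80),(128,255,255)),green=r((50,150,60),(70,255,255)),
      white=r((0,0,195),(180,40,255)),red=r((0,180,80),(4,255,255))|r((174,180,80),(180,255,255)))
def blobs(n,im,amin=40,amax=1500):
    out=[]
    for c,m in masks(im).items():
        k,l,s,ce=cv2.connectedComponentsWithStats(m)
        for i in range(1,k):
            if amin<s[i,4]<amax: out.append((c,int(s[i,4]),ce[i].round(1)))
    return out
E
python3 - <<'E'
from h import *
for n in ("top","scene"):
    im=cv2.imread(f"pics/{n}0.png")
    for c,a,ce in blobs(n,im): print(n,c,a,ce,onplane(n,ce,.075)[:2].round(4),onplane(n,ce,.007)[:2].round(4))
s=cv2.imread("pics/scene0.png")[125:260,90:285]; cv2.imwrite("pics/crop.png",cv2.resize(s,None,fx=4,fy=4,interpolation=2))
E
```

```text
top yellow 452 [163.1 221.9] [0.4429 0.1866] [0.447  0.1994]
top yellow 151 [235.7 222.5] [ 0.4418 -0.0018] [ 4.457e-01 -3.000e-04]
top yellow 150 [250.5 262.1] [ 0.3398 -0.0402] [ 0.3377 -0.041 ]
top blue 112 [281.6 162.1] [ 0.6012 -0.122 ] [ 0.6147 -0.1276]
top blue 398 [171.8 187.8] [0.5322 0.1657] [0.5416 0.1772]
top blue 117 [291.8 212.7] [ 0.4675 -0.1477] [ 0.473  -0.1549]
top green 118 [246.1 153.9] [ 0.6228 -0.0284] [ 0.6376 -0.0285]
top green 425 [129.  213.4] [0.4649 0.2759] [0.4702 0.294 ]
top red 526 [349.3  59.7] [ 0.8848 -0.3084] [ 0.9152 -0.3252]
top red 518 [381.5  59.8] [ 0.8856 -0.3967] [ 0.916  -0.4188]
top red 516 [413.6  60. ] [ 0.8862 -0.4853] [ 0.9168 -0.5127]
top red 484 [445.   60.3] [ 0.8868 -0.5727] [ 0.9173 -0.6053]
top red 237 [332.8 153. ] [ 0.6261 -0.2578] [ 0.6411 -0.2716]
top red 256 [334.3 208.7] [ 0.4782 -0.2589] [ 0.4843 -0.2728]
scene yellow 79 [246.6 143.3] [ 0.3363 -0.0379] [ 0.2673 -0.0377]
scene yellow 89 [261.1 168.9] [ 0.4387 -0.    ] [0.3769 0.0029]
scene yellow 212 [331.  181.9] [0.4936 0.1871] [0.4357 0.2033]
scene blue 96 [208.2 177.6] [
[... 286 characters left out ...]
1]
scene red 78 [246.5 148.5] [ 0.3576 -0.0387] [ 0.29   -0.0385]
scene red 91 [261.  173.7] [ 0.4565 -0.001 ] [0.3959 0.0018]
scene red 92 [114.8 182.4] [ 0.4721 -0.4014] [ 0.4127 -0.4269]
scene red 98 [208.8 182.4] [ 0.4824 -0.1438] [ 0.4237 -0.151 ]
scene red 240 [166.1 199.8] [ 0.5385 -0.2548] [ 0.4837 -0.2699]
scene red 111 [253.9 227.7] [ 0.6365 -0.0265] [ 0.5887 -0.0254]
scene red 280 [162.8 228.7] [ 0.6312 -0.2551] [ 0.5831 -0.2702]
scene red 796 [131.3 304.1] [ 0.8355 -0.3079] [ 0.8018 -0.3267]
scene red 754 [ 15.  306.2] [ 0.835  -0.5746] [ 0.8013 -0.6123]
scene red 780 [ 53.1 305.7] [ 0.8354 -0.4861] [ 0.8016 -0.5175]
scene red 785 [ 92.  304.9] [ 0.8353 -0.397 ] [ 0.8015 -0.4221]
```

View pics/crop.png

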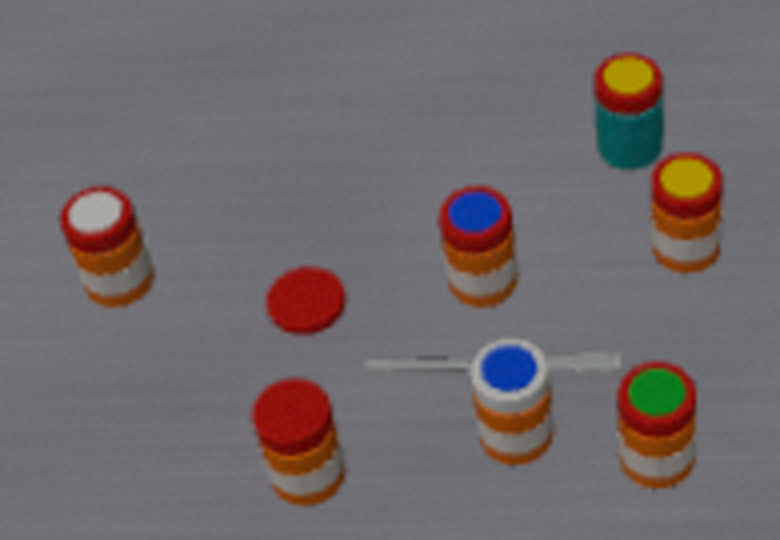

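```bash
cat >> h.py <<'E'
def go(x,y,z,yaw=None,cmd=None):
    o=get_obs(); p=np.array(o["tool_pos"]) if cmd is None else np.array(cmd)
    from scipy.spatial.transform import Rotation as Ro
    R=Ro.from_euler("xyz",o["tool_rot"],degrees=True).as_matrix()
    s=R.T@(np.array([x,y,z])-p)
    a=np.degrees(np.arctan2(R[1,1],R[0,1]))  # jaw direction
    print("from",p.round(4),"shift",s.round(4),"jawdir",a.round(1))
    # twist about tool z(down): +twist lowers jaw world angle
    if yaw is not None: 
        d=(a-yaw+90)%180-90; print("twist",np.radians(d).round(3),"deg",d.round(1),"or other half turn; q7",o["qpos"][6].round(1))
    return s
E
python3 - <<'E'
from h import *
for n in ("top","scene"):
    im=cv2.imread(f"pics/{n}0.png");h=cv2.cvtColor(im,cv2.COLOR_BGR2HSV)
    pts={"top":[(392,217),(139,181),(282,162)],"scene":[(115,178),(363,214),(217,217)]}[n]
    w=cv2.inRange(h,np.array((0,0,150)),np.array((180,70,255)))
    k,l,s,ce=cv2.connectedComponentsWithStats(w)
    for p in pts:
        i=l[p[1],p[0]]
        if i: print(n,p,im[p[1],p[0]],s[i,4],ce[i].round(1),onplane(n,ce[i],.075)[:2].round(4),onplane(n,ce[i],.007)[:2].round(4))
        else: print(n,p,im[p[1],p[0]])
    print(n,"cam",ray(n,(0,0))[0])
# carrier corners in top view at z=.034
im=cv2.imread("pics/top0.png");
cv2.imwrite("pics/car.png",cv2.resize(im[145:260,90:210],None,fx=5,fy=5,interpolation=2))
E
```

```text
top (392, 217) [170 169 166] 151 [392.  216.5] [ 0.4579 -0.4104] [ 0.4628 -0.4334]
top (139, 181) [170 169 166] 386 [138.3 179.8] [0.5533 0.2539] [0.5639 0.2707]
top (282, 162) [173  77  29]
top cam [ 0.37529812 -0.02677824  1.2134864 ]
scene (115, 178) [165 169 171] 97 [113.2 177.5] [ 0.4541 -0.4086] [ 0.3934 -0.4346]
scene (363, 214) [166 168 169] 235 [362.6 213.6] [0.6035 0.2535] [0.5534 0.2744]
scene (217, 217) [164  59   8]
scene cam [ 1.31269961 -0.04118461  1.0369591 ]
```

View pics/car.png

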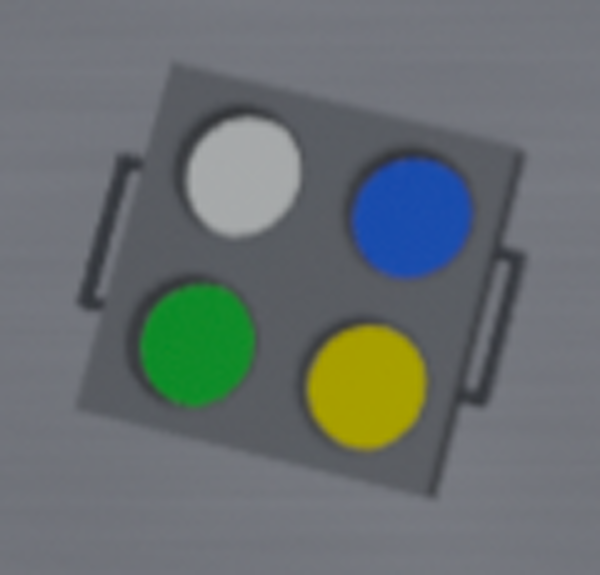

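Run:
```python
from h import *
c=[onplane("top",(x/5+90-.4,y/5+145-.4),.034)[:2] for x,y in ((172,63),(518,152),(428,494),(78,408))]
C=np.mean(c,0);print(np.round(c,4),C, [np.linalg.norm(c[i]-c[i-1]).round(4) for i in range(4)])
for n,W in (("top",dict(y=(.447,.1994),b=(.5416,.1772),g=(.4702,.294),w=(.5639,.2707))),("scene",dict(y=(.4357,.2033),b=(.5298,.1805),g=(.4587,.2977),w=(.5534,.2744)))):
    cam=ray(n,(0,0))[0]
    f={}
    for k,v in W.items():
        s=(np.array(v)-cam[:2])*.027/(cam[2]-.034)
        s*=max(0,1-.001/np.linalg.norm(s))/2
        f[k]=np.array(v)-s
    print(n,{k:v.round(4) for k,v in f.items()},np.mean(list(f.values()),0).round(4))
go(.440,-.001,.15,90)
```

```text
[[0.622  0.3051]
 [0.5731 0.1151]
 [0.3879 0.1607]
 [0.4334 0.3501]] [0.50409798 0.23277693] [np.float64(0.1939), np.float64(0.1962), np.float64(0.1907), np.float64(0.1948)]
top {'y': array([0.4463, 0.1973]), 'b': array([0.54  , 0.1753]), 'g': array([0.4693, 0.2908]), 'w': array([0.562 , 0.2677])} [0.5044 0.2328]
scene {'y': array([0.447 , 0.2001]), 'b': array([0.5399, 0.1777]), 'g': array([0.4697, 0.2933]), 'w': array([0.5632, 0.2703])} [0.5049 0.2354]
from [0.165  0.6282 0.2216] shift [-0.4258 -0.5386  0.0725] jawdir 75.3
twist -0.257 deg -14.7 or other half turn; q7 -3.3
```

Run:
```python
from h import *
go(.6215,-.0275,.15)
go(.6215,-.0275,.041)
```

```text
from [0.165  0.6282 0.2216] shift [-0.608  -0.5182  0.0725] jawdir 75.3
from [0.165  0.6282 0.2216] shift [-0.608  -0.518   0.1815] jawdir 75.3
```

```bash
python3 -m handwheel '[[0.07,-0.608,-0.518,0.073,0],[0.07,-0.608,-0.518,0.073,0],[0.07,-0.608,-0.518,0.073,0],[0.07,-0.608,-0.518,0.073,0],[0.07,-0.608,-0.518,0.073,0],[0.07,-0.608,-0.518,0.073,0],[0.07,-0.608,-0.518,0.073,0],[0.07,-0.608,-0.518,0.073,0],[0.07,-0.608,-0.518,0.073,0],[0.07,-0.608,-0.518,0.073,0],[0.07,-0.608,-0.518,0.073,0],[0.07,-0.608,-0.518,0.073,0],[0.07,-0.608,-0.518,0.073,0],[0.07,-0.608,-0.518,0.073,0],[0.07,-0.608,-0.518,0.073,0],[0.07,-0.608,-0.518,0.073,0],[0.07,-0.608,-0.518,0.073,0],[0.07,-0.608,-0.518,0.073,0],[0.07,-0.608,-0.518,0.073,0],[0.07,-0.608,-0.518,0.073,0]]' 20
python3 - <<'E'
from h import *
go(.6215,-.0275,.041,75.3)
for n in ("top","scene"): cv2.imwrite(f"pics/{n}1.png",read_camera(n))
E
```

```text
time_s: 2.1
tool_pos: [0.6212, -0.0244, 0.1496]
tool_rot: [179.9, -0.0, 165.5]
force: [-0.9, 0.0, 0.8]
grip_width: 0.0698
from [ 0.6212 -0.0244  0.1496] shift [-0.0011 -0.003   0.1086] jawdir 75.5
twist 0.003 deg 0.2 or other half turn; q7 82.9
```

View pics/scene1.png

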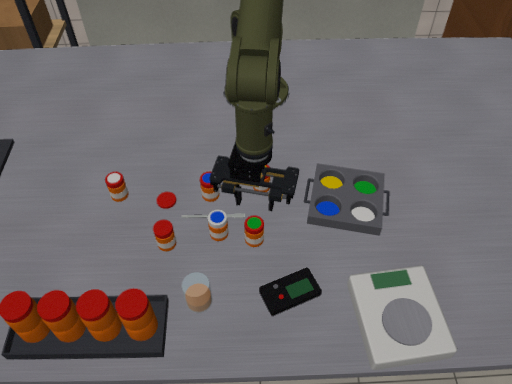

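The gripper, with its tips near (239,200) and (270,203) at z=0.15, lines up over the green jar at (254,225). I'll descend in two steps and close.

```bash
python3 -m handwheel '[[0.07,0,-0.001,0.02,0],[0.07,0,-0.001,0.045,0],[0.07,0,-0.001,0.07,0],[0.07,0,-0.001,0.085,0],[0.07,0,-0.001,0.098,0],[0.07,0,-0.001,0.108,0],[0.07,0,-0.001,0.108,0],[0.07,0,-0.001,0.108,0]]' 20
python3 - <<'E'
from h import *
go(.6215,-.0275,.041)
E
```

```text
time_s: 3.0
tool_pos: [0.6219, -0.0278, 0.0421]
tool_rot: [180.0, 0.1, 165.3]
force: [-0.5, 0.1, 0.2]
grip_width: 0.0699
from [ 0.6219 -0.0278  0.0421] shift [0.0005 0.0001 0.0011] jawdir 75.3
```

```bash
python3 -m handwheel '[[0.06,0,0,0,0],[0.055,0,0,0,0],[0.05,0,0,0,0],[0.04,0,0,0,0],[0.04,0,0,0,0],[0.04,0,0,0,0],[0.04,0,0,-0.01,0],[0.04,0,0,-0.03,0],[0.04,0,0,-0.06,0],[0.04,0,0,-0.09,0],[0.04,0,0,-0.11,0],[0.04,0,0,-0.11,0]]' 20
python3 - <<'E'
from h import *
go(.4695,.292,.15,76)
for n in ("top","scene"): cv2.imwrite(f"pics/{n}2.png",read_camera(n))
E
```

```text
time_s: 4.2
tool_pos: [0.6234, -0.0281, 0.1552]
tool_rot: [179.9, 0.3, 165.3]
force: [0.1, -0.5, -2.0]
grip_width: 0.0492
from [ 0.6234 -0.0281  0.1552] shift [0.2302 0.2704 0.0044] jawdir 75.3
twist -0.013 deg -0.7 or other half turn; q7 83.0
```

View pics/scene2.png

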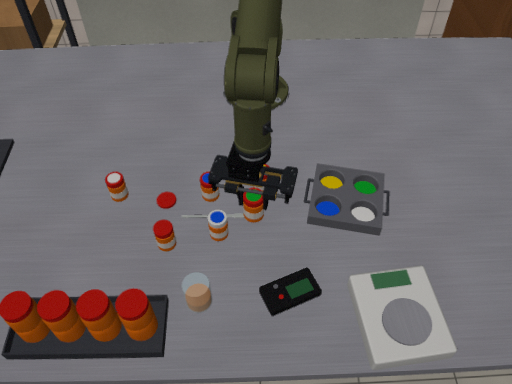

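The green jar is held: the opening is 49.2 mm, and it is lifted at (254,205). I'll carry it to the green well.

```bash
python3 -m handwheel '[[0.04,0.03,0.035,0,0],[0.04,0.064,0.075,0,0],[0.04,0.096,0.113,0,0],[0.04,0.128,0.15,0,0],[0.04,0.16,0.188,0,0],[0.04,0.19,0.223,0,0],[0.04,0.215,0.253,0,0],[0.04,0.23,0.27,0,0],[0.04,0.23,0.27,0,0],[0.04,0.23,0.27,0,0],[0.04,0.23,0.27,0,0],[0.04,0.23,0.27,0,0]]'
python3 - <<'E'
from h import *
go(.4695,.292,.051,76)
E
```

```text
time_s: 5.5
tool_pos: [0.4681, 0.2902, 0.151]
tool_rot: [-179.9, -0.0, 165.1]
force: [-0.0, -0.2, -2.6]
grip_width: 0.0496
from [0.4681 0.2902 0.151 ] shift [-0.0009  0.0022  0.1   ] jawdir 75.1
twist -0.015 deg -0.9 or other half turn; q7 43.1
```

```bash
python3 -m handwheel '[[0.04,-0.001,0.002,0.01,0],[0.04,-0.001,0.002,0.03,0],[0.04,-0.001,0.002,0.05,0],[0.04,-0.001,0.002,0.07,0],[0.04,-0.001,0.002,0.08,0],[0.04,-0.001,0.002,0.09,0],[0.04,-0.001,0.002,0.097,0],[0.04,-0.001,0.002,0.1,0],[0.04,-0.001,0.002,0.1,0],[0.04,-0.001,0.002,0.1,0]]'
```

```text
time_s: 6.5
tool_pos: [0.4694, 0.2939, 0.0522]
tool_rot: [179.9, 0.0, 165.3]
force: [-0.3, 0.1, -1.4]
grip_width: 0.0494
```

```bash
python3 -m handwheel '[[0.04,0,-0.001,0.001,0],[0.04,0,-0.001,0.002,0],[0.04,0,-0.001,0.003,0],[0.04,0,-0.001,0.003,0],[0.04,0,-0.001,0.003,0]]'
```

```text
time_s: 7.0
tool_pos: [0.4689, 0.2927, 0.0489]
tool_rot: [180.0, 0.0, 165.3]
force: [-0.8, -0.0, 0.8]
grip_width: 0.0494
```

```bash
python3 -m handwheel '[[0.052,0,0,0,0],[0.056,0,0,0,0],[0.062,0,0,0,0],[0.068,0,0,0,0],[0.068,0,0,0,0],[0.068,0,0,-0.02,0],[0.068,0,0,-0.06,0],[0.068,0,0,-0.1,0],[0.068,0,0,-0.1,0]]'
python3 - <<'E'
from h import *
go(.440,-.001,.15)
for n in ("top","scene"): cv2.imwrite(f"pics/{n}3.png",read_camera(n))
E
```

```text
time_s: 7.9
tool_pos: [0.4721, 0.2947, 0.1547]
tool_rot: [179.5, 0.4, 165.3]
force: [0.2, 0.2, -0.5]
grip_width: 0.0681
from [0.4721 0.2947 0.1547] shift [-0.0441 -0.2942  0.0023] jawdir 75.3
```

View pics/scene3.png

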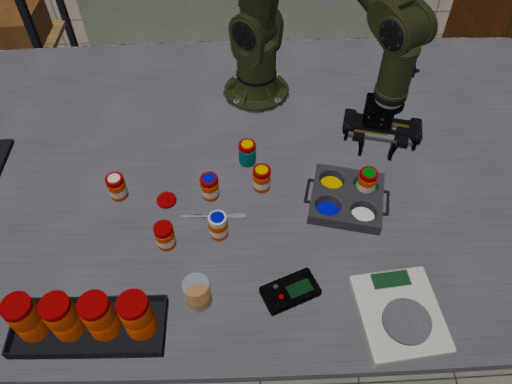

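The green jar stands upright in the green well, with its lid at (369,174). The other jars have not moved. Yellow is next.

```bash
python3 -m handwheel '[[0.075,-0.0465,-0.2915,0,0],[0.075,-0.0465,-0.2915,0,0],[0.075,-0.0465,-0.2915,0,0],[0.075,-0.0465,-0.2915,0,0],[0.075,-0.0465,-0.2915,0,0],[0.075,-0.0465,-0.2915,0,0],[0.075,-0.0465,-0.2915,0,0],[0.075,-0.0465,-0.2915,0,0],[0.075,-0.0465,-0.2915,0,0],[0.075,-0.0465,-0.2915,0,0]]'
python3 - <<'E'
from h import *
go(.440,-.001,.042)
E
```

```text
time_s: 9.0
tool_pos: [0.4394, 0.0002, 0.148]
tool_rot: [-180.0, -0.0, 165.4]
force: [-0.5, 1.4, 0.0]
grip_width: 0.075
from [4.394e-01 2.000e-04 1.480e-01] shift [-0.0009 -0.001   0.106 ] jawdir 75.5
```

```bash
python3 -m handwheel '[[0.075,-0.001,-0.001,0.02,0],[0.075,-0.001,-0.001,0.045,0],[0.075,-0.001,-0.001,0.07,0],[0.075,-0.001,-0.001,0.09,0],[0.075,-0.001,-0.001,0.1,0],[0.075,-0.001,-0.001,0.106,0],[0.075,-0.001,-0.001,0.106,0],[0.075,-0.001,-0.001,0.106,0]]'
```

```text
time_s: 9.8
tool_pos: [0.4411, -0.0021, 0.0432]
tool_rot: [180.0, 0.1, 165.3]
force: [-0.7, 0.8, -0.2]
grip_width: 0.0752
```

```bash
python3 -m handwheel '[[0.06,0,0,0,0],[0.055,0,0,0,0],[0.05,0,0,0,0],[0.04,0,0,0,0],[0.04,0,0,0,0],[0.04,0,0,0,0],[0.04,0,0,-0.01,0],[0.04,0,0,-0.03,0],[0.04,0,0,-0.06,0],[0.04,0,0,-0.09,0],[0.04,0,0,-0.108,0],[0.04,0,0,-0.108,0],[0.04,0,0,-0.108,0]]' 20
python3 - <<'E'
from h import *
go(.4466,.1985,.15,76)
E
```

```text
time_s: 11.1
tool_pos: [0.4399, -0.0025, 0.1501]
tool_rot: [-180.0, -0.0, 165.3]
force: [-0.9, 0.1, -3.3]
grip_width: 0.0495
from [ 0.4399 -0.0025  0.1501] shift [4.460e-02 1.962e-01 1.000e-04] jawdir 75.3
twist -0.013 deg -0.7 or other half turn; q7 69.0
```

```bash
python3 -m handwheel '[[0.04,0.007,0.03,0,0],[0.04,0.016,0.07,0,0],[0.04,0.025,0.11,0,0],[0.04,0.034,0.15,0,0],[0.04,0.041,0.18,0,0],[0.04,0.0445,0.196,0,0],[0.04,0.0445,0.196,0,0],[0.04,0.0445,0.196,0,0],[0.04,0.0445,0.196,0,0],[0.04,0.0445,0.196,0,0]]'
python3 - <<'E'
from h import *
go(.4466,.1985,.0525,76)
E
```

```text
time_s: 12.1
tool_pos: [0.4473, 0.1967, 0.1505]
tool_rot: [-180.0, -0.0, 165.1]
force: [0.7, 0.4, -2.5]
grip_width: 0.0495
from [0.4473 0.1967 0.1505] shift [0.0011 0.0015 0.098 ] jawdir 75.1
twist -0.015 deg -0.9 or other half turn; q7 48.8
```

```bash
python3 -m handwheel '[[0.04,0.001,0.001,0.01,0],[0.04,0.001,0.001,0.03,0],[0.04,0.001,0.001,0.05,0],[0.04,0.001,0.001,0.07,0],[0.04,0.001,0.001,0.08,0],[0.04,0.001,0.001,0.09,0],[0.04,0.001,0.001,0.097,0],[0.04,0.001,0.001,0.099,0],[0.04,0.001,0.001,0.1,0],[0.04,0.001,0.001,0.1,0],[0.04,0.001,0.001,0.1,0]]'
```

```text
time_s: 13.2
tool_pos: [0.4468, 0.1999, 0.0511]
tool_rot: [179.9, 0.0, 165.3]
force: [-0.9, 0.2, -2.6]
grip_width: 0.0494
```

```bash
python3 -m handwheel '[[0.04,0,-0.001,0.001,0],[0.04,0,-0.001,0.0015,0],[0.04,0,-0.001,0.002,0],[0.04,0,-0.001,0.002,0],[0.04,0,-0.001,0.002,0]]'
```

```text
time_s: 13.7
tool_pos: [0.4466, 0.199, 0.0498]
tool_rot: [179.9, 0.0, 165.3]
force: [-1.7, -1.7, 7.0]
grip_width: 0.0495
```

```bash
python3 -m handwheel '[[0.052,0,0,0,0],[0.056,0,0,0,0],[0.062,0,0,0,0],[0.068,0,0,0,0],[0.068,0,0,0,0],[0.068,0,0,-0.02,0],[0.068,0,0,-0.06,0],[0.068,0,0,-0.1,0],[0.068,0,0,-0.1,0],[0.068,0,0,-0.1,0],[0.068,0,0,-0.1,0]]'
python3 - <<'E'
from h import *
go(.4665,-.147,.15)
E
```

```text
time_s: 14.8
tool_pos: [0.4454, 0.1984, 0.1475]
tool_rot: [-179.9, -0.1, 165.3]
force: [0.5, -0.6, -0.5]
grip_width: 0.0679
from [0.4454 0.1984 0.1475] shift [-0.1081 -0.3287 -0.0022] jawdir 75.3
```

```bash
python3 -m handwheel '[[0.075,-0.108,-0.3285,-0.002,0],[0.075,-0.108,-0.3285,-0.002,0],[0.075,-0.108,-0.3285,-0.002,0],[0.075,-0.108,-0.3285,-0.002,0],[0.075,-0.108,-0.3285,-0.002,0],[0.075,-0.108,-0.3285,-0.002,0],[0.075,-0.108,-0.3285,-0.002,0],[0.075,-0.108,-0.3285,-0.002,0],[0.075,-0.108,-0.3285,-0.002,0],[0.075,-0.108,-0.3285,-0.002,0],[0.075,-0.108,-0.3285,-0.002,0]]'
python3 - <<'E'
from h import *
go(.4665,-.147,.042)
for n in ("top","scene"): cv2.imwrite(f"pics/{n}4.png",read_camera(n))
E
```

```text
time_s: 15.9
tool_pos: [0.467, -0.1445, 0.1499]
tool_rot: [180.0, -0.1, 165.5]
force: [1.5, -0.7, -0.3]
grip_width: 0.0748
from [ 0.467  -0.1445  0.1499] shift [-0.0002 -0.0025  0.1079] jawdir 75.5
```

View pics/scene4.png

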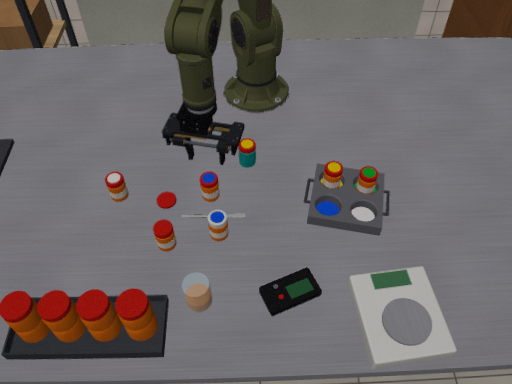

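The yellow jar stands in the yellow well, with its lid at (334,168). The gripper is above the blue red-lidded jar at (209,180), not the white-lidded one at (217,217). I'll descend.

```bash
python3 -m handwheel '[[0.075,0,-0.001,0.02,0],[0.075,0,-0.001,0.045,0],[0.075,0,-0.001,0.07,0],[0.075,0,-0.001,0.09,0],[0.075,0,-0.001,0.1,0],[0.075,0,-0.001,0.107,0],[0.075,0,-0.001,0.108,0],[0.075,0,-0.001,0.108,0],[0.075,0,-0.001,0.108,0]]'
```

```text
time_s: 16.9
tool_pos: [0.4677, -0.1475, 0.0434]
tool_rot: [180.0, 0.1, 165.3]
force: [-0.6, -0.0, 0.4]
grip_width: 0.0749
```

```bash
python3 -m handwheel '[[0.06,0,0,0,0],[0.055,0,0,0,0],[0.05,0,0,0,0],[0.04,0,0,0,0],[0.04,0,0,0,0],[0.04,0,0,0,0],[0.04,0,0,-0.01,0],[0.04,0,0,-0.03,0],[0.04,0,0,-0.06,0],[0.04,0,0,-0.09,0],[0.04,0,0,-0.118,0],[0.04,0,0,-0.118,0],[0.04,0,0,-0.118,0]]' 20
python3 - <<'E'
from h import *
go(.540,.1765,.16,76)
E
```

```text
time_s: 18.2
tool_pos: [0.467, -0.1474, 0.1609]
tool_rot: [180.0, 0.1, 165.3]
force: [-1.1, 1.0, -1.9]
grip_width: 0.0495
from [ 0.467  -0.1474  0.1609] shift [0.0116 0.3318 0.0012] jawdir 75.3
twist -0.013 deg -0.7 or other half turn; q7 90.3
```

```bash
python3 -m handwheel '[[0.04,0.001,0.03,0,0],[0.04,0.003,0.075,0,0],[0.04,0.004,0.12,0,0],[0.04,0.006,0.165,0,0],[0.04,0.007,0.21,0,0],[0.04,0.009,0.255,0,0],[0.04,0.01,0.295,0,0],[0.04,0.011,0.32,0,0],[0.04,0.0115,0.332,0,0],[0.04,0.0115,0.332,0,0],[0.04,0.0115,0.332,0,0],[0.04,0.0115,0.332,0,0],[0.04,0.0115,0.332,0,0]]'
python3 - <<'E'
from h import *
go(.540,.1765,.0525,76)
E
```

```text
time_s: 19.5
tool_pos: [0.5402, 0.1748, 0.1607]
tool_rot: [-180.0, 0.0, 165.1]
force: [-0.1, 0.0, -1.3]
grip_width: 0.0497
from [0.5402 0.1748 0.1607] shift [0.0006 0.0016 0.1082] jawdir 75.1
twist -0.015 deg -0.9 or other half turn; q7 59.2
```

```bash
python3 -m handwheel '[[0.04,0,0,0.01,0],[0.04,0,0,0.03,0],[0.04,0,0,0.055,0],[0.04,0,0,0.075,0],[0.04,0,0,0.09,0],[0.04,0,0,0.1,0],[0.04,0,0,0.106,0],[0.04,0,0,0.108,0],[0.04,0,0,0.109,0],[0.04,0,0,0.109,0],[0.04,0,0,0.109,0]]'
```

```text
time_s: 20.6
tool_pos: [0.5406, 0.1769, 0.0522]
tool_rot: [179.9, 0.1, 165.3]
force: [0.5, 1.0, -1.8]
grip_width: 0.0494
```

```bash
python3 -m handwheel '[[0.04,0,0,0.001,0],[0.04,0,0,0.002,0],[0.04,0,0,0.0025,0],[0.04,0,0,0.0025,0],[0.04,0,0,0.0025,0]]'
```

```text
time_s: 21.1
tool_pos: [0.5404, 0.1768, 0.0497]
tool_rot: [180.0, 0.0, 165.3]
force: [-1.8, -0.3, 5.0]
grip_width: 0.0491
```

```bash
python3 -m handwheel '[[0.052,0,0,0,0],[0.056,0,0,0,0],[0.062,0,0,0,0],[0.068,0,0,0,0],[0.068,0,0,0,0],[0.068,0,0,-0.02,0],[0.068,0,0,-0.06,0],[0.068,0,0,-0.1,0],[0.068,0,0,-0.11,0],[0.068,0,0,-0.11,0],[0.068,0,0,-0.11,0]]'
python3 - <<'E'
from h import *
go(.4555,-.4095,.16)
E
```

```text
time_s: 22.2
tool_pos: [0.5394, 0.1765, 0.158]
tool_rot: [-180.0, -0.1, 165.3]
force: [0.3, -0.1, -1.1]
grip_width: 0.0683
from [0.5394 0.1765 0.158 ] shift [-0.0676 -0.5881 -0.0017] jawdir 75.3
```

```bash
python3 -m handwheel '[[0.075,-0.0675,-0.588,-0.002,0],[0.075,-0.0675,-0.588,-0.002,0],[0.075,-0.0675,-0.588,-0.002,0],[0.075,-0.0675,-0.588,-0.002,0],[0.075,-0.0675,-0.588,-0.002,0],[0.075,-0.0675,-0.588,-0.002,0],[0.075,-0.0675,-0.588,-0.002,0],[0.075,-0.0675,-0.588,-0.002,0],[0.075,-0.0675,-0.588,-0.002,0],[0.075,-0.0675,-0.588,-0.002,0],[0.075,-0.0675,-0.588,-0.002,0],[0.075,-0.0675,-0.588,-0.002,0],[0.075,-0.0675,-0.588,-0.002,0],[0.075,-0.0675,-0.588,-0.002,0],[0.075,-0.0675,-0.588,-0.002,0],[0.075,-0.0675,-0.588,-0.002,0],[0.075,-0.0675,-0.588,-0.002,0]]'
python3 - <<'E'
from h import *
go(.4555,-.4095,.042)
for n in ("top","scene"): cv2.imwrite(f"pics/{n}5.png",read_camera(n))
E
```

```text
time_s: 23.9
tool_pos: [0.457, -0.4075, 0.1609]
tool_rot: [179.9, 0.0, 165.4]
force: [0.3, -0.7, 0.3]
grip_width: 0.0748
from [ 0.457  -0.4075  0.1609] shift [ 0.001  -0.0024  0.1188] jawdir 75.4
```

View pics/scene5.png

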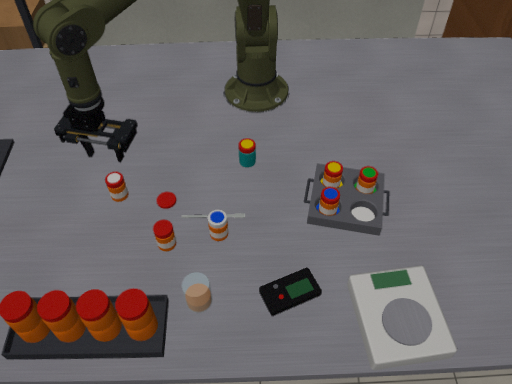

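The blue jar stands in the blue well, with its lid at (329,194). The gripper is above the white-dotted jar at (115,180), so I'll descend.

```bash
python3 -m handwheel '[[0.075,0.001,-0.001,0.02,0],[0.075,0.001,-0.001,0.05,0],[0.075,0.001,-0.001,0.08,0],[0.075,0.001,-0.001,0.1,0],[0.075,0.001,-0.001,0.11,0],[0.075,0.001,-0.001,0.117,0],[0.075,0.001,-0.001,0.119,0],[0.075,0.001,-0.001,0.119,0],[0.075,0.001,-0.001,0.119,0]]'
```

```text
time_s: 24.9
tool_pos: [0.4554, -0.4105, 0.0431]
tool_rot: [-180.0, 0.1, 165.3]
force: [-0.3, -0.4, -0.5]
grip_width: 0.0752
```

```bash
python3 -m handwheel '[[0.06,0,0,0,0],[0.055,0,0,0,0],[0.05,0,0,0,0],[0.04,0,0,0,0],[0.04,0,0,0,0],[0.04,0,0,0,0],[0.04,0,0,-0.01,0],[0.04,0,0,-0.03,0],[0.04,0,0,-0.06,0],[0.04,0,0,-0.09,0],[0.04,0,0,-0.13,0],[0.04,0,0,-0.148,0],[0.04,0,0,-0.148,0],[0.04,0,0,-0.148,0]]' 20
python3 - <<'E'
from h import *
go(.5625,.269,.19,76)
E
```

```text
time_s: 26.3
tool_pos: [0.4545, -0.4097, 0.1895]
tool_rot: [180.0, -0.0, 165.3]
force: [0.4, 0.4, -2.2]
grip_width: 0.0496
from [ 0.4545 -0.4097  0.1895] shift [ 6.800e-02  6.839e-01 -1.000e-04] jawdir 75.3
twist -0.013 deg -0.7 or other half turn; q7 127.5
```

```bash
python3 -m handwheel '[[0.04,0.003,0.025,0,0],[0.04,0.007,0.07,0,0],[0.04,0.011,0.115,0,0],[0.04,0.016,0.16,0,0],[0.04,0.02,0.205,0,0],[0.04,0.025,0.25,0,0],[0.04,0.029,0.295,0,0],[0.04,0.034,0.34,0,0],[0.04,0.038,0.385,0,0],[0.04,0.043,0.43,0,0],[0.04,0.047,0.475,0,0],[0.04,0.052,0.52,0,0],[0.04,0.056,0.565,0,0],[0.04,0.061,0.61,0,0],[0.04,0.065,0.65,0,0],[0.04,0.067,0.675,0,0],[0.04,0.068,0.684,0,0],[0.04,0.068,0.684,0,0],[0.04,0.068,0.684,0,0],[0.04,0.068,0.684,0,0]]'
python3 - <<'E'
from h import *
go(.5625,.269,.0525,76)
E
```

```text
time_s: 28.3
tool_pos: [0.5631, 0.2661, 0.19]
tool_rot: [-179.9, 0.0, 165.1]
force: [-0.0, -0.1, -2.0]
grip_width: 0.0498
from [0.5631 0.2661 0.19  ] shift [0.0013 0.0027 0.1375] jawdir 75.1
twist -0.016 deg -0.9 or other half turn; q7 53.6
```

```bash
python3 -m handwheel '[[0.04,0.001,0.001,0.01,0],[0.04,0.001,0.001,0.035,0],[0.04,0.001,0.001,0.065,0],[0.04,0.001,0.001,0.09,0],[0.04,0.001,0.001,0.11,0],[0.04,0.001,0.001,0.125,0],[0.04,0.001,0.001,0.133,0],[0.04,0.001,0.001,0.137,0],[0.04,0.001,0.001,0.138,0],[0.04,0.001,0.001,0.138,0],[0.04,0.001,0.001,0.138,0]]'
```

```text
time_s: 29.4
tool_pos: [0.5627, 0.2705, 0.053]
tool_rot: [179.9, 0.1, 165.3]
force: [0.8, 0.2, -2.8]
grip_width: 0.0494
```

```bash
python3 -m handwheel '[[0.04,0,-0.001,0.001,0],[0.04,0,-0.001,0.002,0],[0.04,0,-0.001,0.003,0],[0.04,0,-0.001,0.0035,0],[0.04,0,-0.001,0.0035,0],[0.04,0,-0.001,0.0035,0]]'
```

```text
time_s: 30.0
tool_pos: [0.5619, 0.2692, 0.0491]
tool_rot: [180.0, 0.0, 165.3]
force: [-1.9, -0.7, 5.1]
grip_width: 0.0493
```

```bash
python3 -m handwheel '[[0.052,0,0,0,0],[0.056,0,0,0,0],[0.062,0,0,0,0],[0.068,0,0,0,0],[0.068,0,0,0,0],[0.068,0,0,-0.02,0],[0.068,0,0,-0.06,0],[0.068,0,0,-0.1,0],[0.068,0.1,0.12,-0.15,0],[0.068,0.1,0.2,-0.15,0],[0.068,0.1,0.3,-0.15,0],[0.068,0.1,0.3,-0.15,0],[0.068,0.1,0.3,-0.15,0],[0.068,0.1,0.3,-0.15,0],[0.068,0.1,0.3,-0.15,0]]'
python3 - <<'E'
from h import *
I={}
for n in ("top","scene"): I[n]=read_camera(n); cv2.imwrite(f"pics/{n}6.png",I[n])
for n in I:
    for c,a,ce in blobs(n,I[n],60,350)+[]:
        print(n,c,a,ce,onplane(n,ce,.082)[:2].round(4),onplane(n,ce,.075)[:2].round(4))
cv2.imwrite("pics/f.png",np.vstack([cv2.resize(I["scene"][140:260,90:400],None,fx=2.4,fy=2.4),cv2.resize(I["top"][140:250,90:400],None,fx=2.4,fy=2.4)]))
E
```

```text
time_s: 31.5
tool_pos: [0.5386, 0.5903, 0.1978]
tool_rot: [179.9, -0.1, 165.6]
force: [-0.2, 0.3, 1.0]
grip_width: 0.0679
top yellow 127 [167.  223.4] [0.4387 0.1752] [0.4391 0.1764]
top yellow 147 [158.2 220. ] [0.4474 0.1981] [0.4479 0.1994]
top yellow 152 [250.5 262.1] [ 0.34   -0.0402] [ 0.3398 -0.0402]
top blue 112 [281.6 162.1] [ 0.5998 -0.1214] [ 0.6012 -0.122 ]
top blue 98 [175.5 190.8] [0.5234 0.1547] [0.5243 0.1559]
top blue 118 [167.4 184.4] [0.5402 0.1761] [0.5412 0.1774]
top green 88 [132.7 215.4] [0.4592 0.2643] [0.4597 0.2661]
top green 126 [122.1 211.4] [0.4695 0.2921] [0.47   0.2941]
top red 239 [332.7 153. ] [ 0.6246 -0.2561] [ 0.6261 -0.2575]
top red 61 [171.4 187. ] [0.5334 0.1656] [0.5343 0.1668]
top red 255 [334.3 208.8] [ 0.4773 -0.2575] [ 0.4779 -0.2589]
scene yellow 79 [246.6 143.3] [ 0.3434 -0.038 ] [ 0.3363 -0.0379]
scene yellow 92 [333.6 166.8] [0.445  0.2003] [0.4386 0.2021]
scene blue 108 [330.4 193.1] [0.5382 0.1785] [0.5325 0.1801]
scene blue 114 [216.8 216.7] [ 0.604  -0.1194] [ 0.5988 -0.12  ]
scene green 86 [368.6 172. ] [0.4679 0.2937] [0.4617 0.2961]
scene red 78 [246.5 148.5] [ 0.3645 -0.0387] [ 0.3576 -0.0387]
scene red 100 [332.8 171.4] [0.4619 0.1957] [0.4557 0.1974]
scene red 90 [367.3 177.1] [0.4862 0.2866] [0.4802 0.289 ]
scene red 125 [329.7 197.3] [0.5523 0.1747] [0.5467 0.1763]
scene red 241 [166.1 199.7] [ 0.5438 -0.2533] [ 0.5381 -0.2548]
scene red 119 [365.1 202.9] [0.5744 0.2642] [0.569  0.2664]
scene red 277 [162.8 228.7] [ 0.6362 -0.2535] [ 0.6312 -0.2551]
```

View pics/f.png

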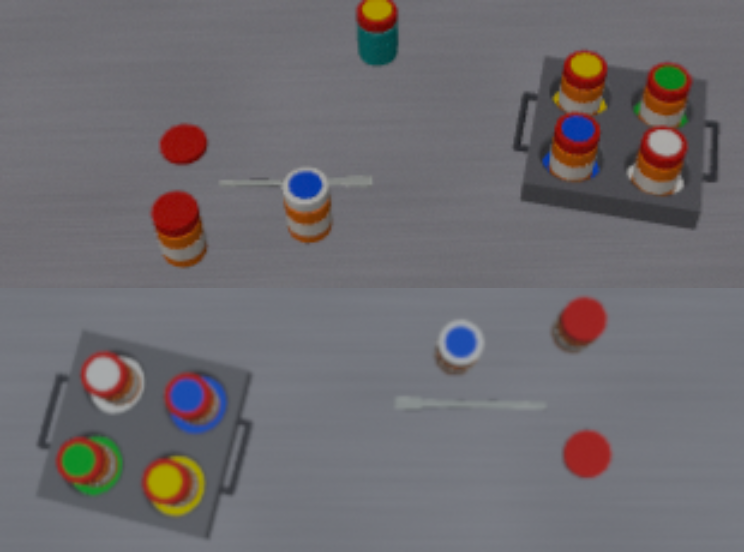

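All four jars stand in the wells of their colours. Taking the lid tops at 82 mm height, the yellow, blue and green dots lie within about 2 mm of the well centres. The plain jar, now at (332.7,153), and the opened jar, at (281.6,162.1), have not moved. The arm is clear.

Run:
```python
from h import *
im=cv2.imread("pics/top6.png");h=cv2.cvtColor(im,cv2.COLOR_BGR2HSV)
w=cv2.inRange(h,np.array((0,0,150)),np.array((180,70,255)))
k,l,s,ce=cv2.connectedComponentsWithStats(w)
for i in range(1,k):
    if 60<s[i,4]<300 and ce[i][0]<200: print(s[i,4],ce[i],onplane("top",ce[i],.082)[:2].round(4))
print(sign_off())
```

```text
153 [132.45751634 175.39869281] [0.5637 0.2679]
the job is handed in; nothing more can be done
None
```

I placed all four dotted red-lidded jars in the wells of their colours and handed the job in about 32 s into the 109 s allowed. Each was lowered until the wrist force showed it touching the well floor, then released.

In the last pictures all four jars stand upright. Their dots, taken at the expected seated height of 82 mm, are within about 2 mm of my measured well centres. I checked the white one from the top view only.

In the top view the plain and white-lidded jars had shifted by no more than 0.1 pixel from the start. The turquoise look-alike and the loose lid were left alone, and the arm ended clear of everything. The two cameras differed by about 2–4 mm throughout, close to the stated calibration, and no check failed.

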